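# Feel for the chest's hidden release and hold it down

### The job

The lid of the grey tool chest is held by a release hidden in a notch of the raised steel edge on top of the chest. With the fingers shut, put the fingertips on top of that edge at its left end (as the robot sees it), run them along the edge until they find the notch, then press the release inside the notch fully down and keep it down: finish while still holding it, with the lid ajar. Do not touch the lid itself, and leave every other thing where it stands.

Things in the scene. Friction and masses are not known exactly. Their poses are not given: they have to be found in the camera images.
- chest: a fixed grey steel tool chest, 270 mm deep (x), 500 mm wide (y), flat deck 120 mm above the bench. Origin: on the bench under the middle of the raised edge; x points away from the robot, y to the left along the edge, z up; front face at x = -30 mm. Behind the edge, from x = 52 mm on, lies the lid, 334 mm wide, 168 mm deep, flush with the deck, hinged at its far side.
- edge_left_end (a point): mid-width of the top of the raised edge, at its very left end. The edge is a straight, rigid steel bar along the chest's y, 380 mm long, 24 mm wide, its flat top 18 mm above the deck (138 mm above the bench). Its first 30 mm from here are the left end to start from.
- edge_right_end (a point): the same point at the very right end of the edge. The edge has ONE notch, cut right across the bar down to the deck, 44 mm long; its place is not given: its centre lies anywhere from 134 to 240 mm from the left end. Elsewhere the top is flat.
- release (a joint): how far the release is pressed: 0 up, 0.010 m fully down. It is a steel key filling the notch's floor (40 mm along the edge, 22 mm across), its top 6 mm below the edge's top when up, 16 mm below when fully down. It moves straight down, takes about 5 N to start and 8 N at full travel, springs back when let go, and raises the lid as it goes down.
- lid (a joint): opening of the lid about its hinge at the far side: 0 shut, 0.13 rad (its near side 22 mm up) with the release fully down; driven by the release
- lid_handle (a point): middle of the bar handle on the lid, 26 mm above the lid's top; not to be touched
- socket: a loose steel wrench socket, 26 mm across, 36 mm tall, standing on the chest's deck beyond the right end of the edge; origin: centre of its underside
- jar: a loose small glass jar, 48 mm across, 55 mm tall, on the right part of the chest's deck beside the lid; origin: centre of its underside
- tape: a loose roll of tape lying flat, 64 mm across, 22 mm tall, on the left part of the chest's deck beside the lid; origin: centre of its underside
- spray_can: a loose spray can, 60 mm across, 170 mm tall, standing on the bench to the right of the chest; origin: centre of its underside

How it is judged:
On the way, in this order (a step that is already met when the one before it is completed fails the run):
1. the fingertips rest on the left end of the raised edge, the release still up ((contact force between the fingers and chest above 0.3 N or contact force between the fingers and notch above 0.3 N) and horizontal distance between the grasp point and edge_left_end below 0.045 m and value of joint release below 0.002 m), for 0.1 s.
2. the fingertips have come along the edge and rest on it just before the notch, the release still up ((contact force between the fingers and chest above 0.3 N or contact force between the fingers and notch above 0.3 N) and horizontal distance between the grasp point and before_notch below 0.03 m and not (contact force between the fingers and release above 0.1 N) and value of joint release below 0.002 m), for 0.04 s.
3. the release is pressed down by the fingertips (contact force between the fingers and release above 1 N and value of joint release above 0.0085 m), for 0.3 s.
At the end, for the whole second after the job is handed in: the fingers are still pressing the release (over 1 N), it is down by more than 8.5 of its 10 mm and still, and the lid stands ajar by more than 0.10 rad (all of step 3 and value of joint lid above 0.1 rad and velocity of joint release between -0.005 and 0.005 m/s); the arm keeps its last pose, push and grip.
It fails at once if the lid is touched (over 2 N) (contact force between the fingers and lid above 2 N).
It fails at once if one of the loose things is lifted, or moved more than 20 mm (distance of any of socket, jar, tape, screwdriver, wrench, spray_can, offcut from where it was at the start of the episode above 0.02 m).
It also fails if it takes over 48 s, if anything falls off the work surface, if the arm or the gripper's body presses on something with over 40 N, if the wrist force passes 120 N, or if a joint passes its speed limit or range.

### The arm

A 6-joint arm with a two-finger parallel gripper is mounted at the origin on the work surface. World frame = base frame: x ahead of the robot, y to its left, z up, the work surface at z = 0. Lengths are in m, angles in rad, forces in N, time in s.
With the tool pointing down it reaches from about 0.275 to 0.75 m from the base axis. Payload 10.2 kg.
Tool frame: the origin (TCP) lies at the very end of the fingers, on their centre line; the grasp point (between the pads) lies 19 mm behind it; z points along the fingers, y is the line along which they close (so a half turn about z gives the same grasp; the last joint's range is limited). The gripper opens to 85 mm and grips with 20 to 120 N. Pads are 22 mm wide; open, the fingers measure 114 mm over their backs; the gripper's body (76 mm by 85 mm) begins 54 mm behind the grasp point. The pads swing forward as they close: fully open they stand 13 mm farther back than shut.
Start: joints at [1.046, 0.313, 1.498, -0, 1.331, -0.223], TCP at [0.156, 0.501, 0.231] pointing down, gripper open.
Joint ranges: [-2.94, 2.94], [-0.97, 2.17], [0.19, 2.56], [-1.23, 4.37], [0.02, 3.11], [-2.88, 2.88]. Speed limits (rad/s): [2.39, 2.39, 3.01, 3.14, 3.14, 3.14].

### API

Orientations are given as a 3x3 rotation matrix whose columns are the frame's x, y, z axes.
In Python, from rig import read_state, get_image, job_done, trace gives the robot as it stands.
- The arm moves only by the tool move_arm, never from a script. Its argument "rows" is a list of rows, each a list of 7 numbers: the shift along the tool's x, y, z in units of 50 mm (1.0 is 50 mm), then the turn, a rotation vector about the tool's x, y, z in units of 8 degrees (1.0 is 8 degrees), then the gripper command: -1 is shut, 1 is fully open, values between are in proportion. A call has 1 to 8 rows; each row is the pose to reach, as a shift and turn from the pose commanded when the call began, along the tool's axes at that moment; what a row does not reach only later rows make up. A row lasts 1/8 s, in which the tool goes at most 62.5 mm and 10.7 degrees, less where a joint would pass 70% of its speed; a pose out of reach is approached as far as the arm can. A call with a gripper value outside its range is refused whole. The fingers move at their own pace and stop on an object; the grip force is fixed at half the most. Time passes only in rows, so rows that repeat a pose let the fingers close. It gives the time, the measured TCP pose, the force, the opening and the grip force at its end, in the units of the state.
- read_state(): the state, without advancing time (a new reading comes with each control period).
- get_image(name): name is "scene" or "side" or "wrist"; returns a dict with "pixels" (384x512x3 uint8, red, green, blue), "depth" (384x512 float32, m along the optical axis (not along the pixel's ray), 0 where there is no reading), "K" (3x3 intrinsics, pixels), "position" and "rotation" of the camera in the world. Camera axes: x right, y up, looking along -z (the intrinsics and any distortion apply to the point x, -y, -z); pixel columns grow to the right and rows downward; lengths in m; the calibration is good to about 2 mm. A picture is of the moment at which its call begins.
- job_done(): hands the job in; it is judged then, once.
Trained networks look in the newest picture that a camera, given by its name, has taken for a name from the list of things; names that differ only in an ending like _2 or _b are one class to them, and where a whole thing is asked for, a point or a joint stands for the part that bears it (a point fixed in the world has none). Each returns a list of dicts, best first, with "conf" (0 to 1); they miss things now and then, are a little off and sometimes report something else, mostly with a low value. They report only what shows in the picture. A call takes as long as a camera call.
- trace(camera, name): "mask" (384x512 bool, what is visible of it) and "position" ([column, row] in pixels, amid what is visible of it).
The state is a dict: "time_s": time; "joint_positions": joint angles; "joint_vel": joint speeds; "joint_torque": joint torques, N m; "eef_pos": TCP position; "orientation": TCP orientation; "force": force on the tool from outside, world axes, zero at the start; "ft_torque": the same for the moment, N m; "gripper_width": finger opening in m; "gripper_force": force on a finger pad.
Only numpy, scipy, OpenCV 4.12 (cv2) and the standard library are available. Lean on these libraries where they do the work, as an engineer would, in place of code of your own. Each camera call takes 0.05 s, during which the arm holds its last target. There are 200 camera calls.

## Working session

There is one attempt and no reset: what is moved stays moved. The work goes in short steps, Python scripts to look and compute and a tool call to move; the robot and the scene stay as the last step left them, time stands still between calls to the robot, and variables do not carry over. Pictures are saved under pics/ and viewed, at most 10 in all, crops included, and the job is handed in when it is done.

Besides the shell and the picture viewer there is one more tool, called after ">>>" as name(argument=value, ...), one argument or row to a line, values as JSON. move_arm: Moves the arm, as the interface text tells. Its arguments: {"type":"object","properties":{"rows":{"type":"array","items":{"type":"array","items":{"type":"number"}}}},"required":["rows"]}

```bash
mkdir -p pics; cat > h.py <<'E'
import numpy as np, cv2
from rig import *
def pts(im):
    h,w=im["depth"].shape;K=im["K"];d=im["depth"]
    u,v=np.meshgrid(np.arange(w),np.arange(h))
    c=np.stack([(u-K[0,2])/K[0,0]*d,-(v-K[1,2])/K[1,1]*d,-d],-1)
    return c@np.array(im["rotation"]).T+np.array(im["position"])
E
python3 - <<'E'
from h import *
s=read_state();print(s["time_s"],s["eef_pos"],s["orientation"],s["gripper_width"],s["force"])
for n in("scene","side"):
    im=get_image(n);cv2.imwrite(f"pics/{n}.png",im["pixels"][:,:,::-1])
    P=pts(im);np.savez(f"{n}.npz",P=P,d=im["depth"])
    print(n,im["position"])
    for t in("chest","release","edge_left_end","edge_right_end","lid","lid_handle","socket","tape","jar","spray_can"):
        for r in trace(n,t)[:1]:
            m=r["mask"]&(im["depth"]>0)
            print(t,round(r["conf"],2),np.round(r["position"]),m.sum(),np.round(np.median(P[m],0),3) if m.any() else "", np.round(np.percentile(P[m],[2,98],axis=0),3).tolist() if m.any() else "")
E
```

```text
0.0 [0.15594333 0.50104209 0.23075569] [[-9.54789863e-01  2.97280889e-01 -6.25706442e-04]
 [ 2.97281419e-01  9.54789291e-01 -1.08023765e-03]
 [ 2.76283801e-04 -1.21741086e-03 -9.99999221e-01]] 0.08533237435191904 [-0.37948378 -0.33428553  0.24149616]
scene [ 1.46589622 -0.33136029  0.74860095]
chest 0.42 [366. 176.] 397 [0.619 0.212 0.136] [[0.591, 0.181, 0.119], [0.648, 0.237, 0.143]]
release 0.49 [284. 166.] 92 [0.528 0.031 0.131] [[0.495, 0.013, 0.121], [0.538, 0.048, 0.134]]
edge_left_end 0.88 [286. 224.] 20119 [ 0.727 -0.035  0.119] [[0.53, -0.251, 0.007], [0.809, 0.25, 0.136]]
edge_right_end 0.62 [288. 223.] 20151 [ 0.727 -0.035  0.119] [[0.53, -0.251, 0.007], [0.808, 0.25, 0.136]]
lid 0.94 [292. 206.] 5891 [ 0.678 -0.003  0.12 ] [[0.58, -0.15, 0.117], [0.762, 0.167, 0.145]]
lid_handle 0.78 [294. 203.] 5985 [ 0.678 -0.006  0.12 ] [[0.581, -0.15, 0.117], [0.766, 0.167, 0.145]]
socket 0.43 [289. 222.] 20447 [ 0.727 -0.035  0.119] [[0.526, -0.251, 0.005], [0.808, 0.251, 0.137]]
jar 0.72 [283. 221.] 19935 [ 0.727 -0.036  0.119] [[0.532, -0.25, 0.008], [0.808, 0.248, 0.136]]
spray_can 0.78 [107. 190.] 1610 [ 0.491 -0.432  0.101] [[0.429, -0.462, 0.0], [0.499, -0.405, 0.171]]
side [0.23581472 0.7319588  0.95490171]
chest 0.59 [220. 239.] 17690 [0.614 0.104 0.122] [[0.465, -0.219, 0.015], [0.771, 0.268, 0.138]]
edge_left_end 0.89 [217. 233.] 18050 [0.614 0.105 0.122] [[0.465, -0.219, 0.011], [0.773, 0.268, 0.14]]
edge_right_end 0.76 [218. 235.] 18147 [0.613 0.104 0.122] [[0.465, -0.222, 0.008], [0.773, 0.268, 0.139]]
lid 0.56 [209. 207.] 6152 [0.662 0.036 0.122] [[0.57, -0.147, 0.119], [0.756, 0.174, 0.129]]
tape 0.88 [193. 269.] 500 [0.612 0.216 0.142] [[0.583, 0.184, 0.125], [0.642, 0.243, 0.146]]
jar 0.74 [241. 149.] 316 [ 0.678 -0.183  0.162] [[0.661, -0.214, 0.127], [0.699, -0.173, 0.18]]
spray_can 0.73 [335. 134.] 992 [ 0.462 -0.411  0.107] [[0.437, -0.45, 0.008], [0.493, -0.402, 0.174]]
```

View pics/scene.png

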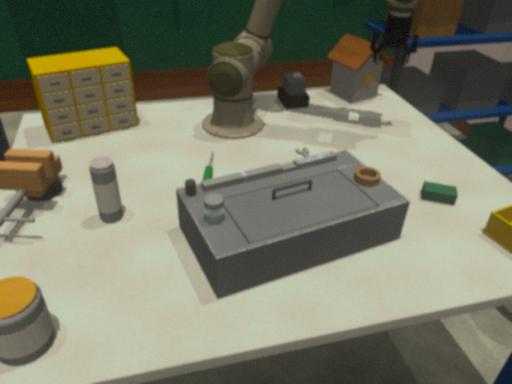

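View pics/side.png

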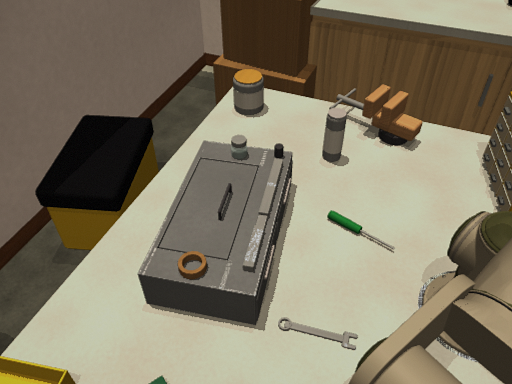

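The side view shows the bar from about (248,265) at its left end to (278,160), with a break near (267,212). The tape is at (193,265), the jar at (239,147) and the socket at (279,150). Next I fit the bar.

```bash
python3 - <<'E'
from h import *
for n in("side","scene"):
    P=np.load(n+".npz")["P"]
    m=(P[...,2]>.131)&(P[...,2]<.146)&(P[...,0]>.45)&(P[...,0]<.575)&(abs(P[...,1])<.24)
    Q=P[m]
    for _ in range(4):
        a,b=np.polyfit(Q[:,1],Q[:,0],1); r=Q[:,0]-a*Q[:,1]-b; Q=Q[abs(r)<.018]
    print(n,len(Q),"x=%.4f*y+%.4f"%(a,b),np.percentile(Q[:,0]-a*Q[:,1]-b,[1,50,99]).round(4),"z",np.median(Q[:,2]).round(4))
    h,e=np.histogram(Q[:,1],np.arange(-.22,.221,.01)); print(list(zip(e.round(2).tolist(),h.tolist())))
    print(np.sort(Q[:,1])[[0,3,-4,-1]])
    # front face / lid side strips: heights along centre line
    for y in np.arange(-.03,.08,.008):
        k=(abs(P[...,0]-a*P[...,1]-b)<.010)&(abs(P[...,1]-y)<.004)
        if k.any(): print(round(y,3),k.sum(),P[k][:,2].mean().round(4))
E
```

```text
side 1160 x=-0.1827*y+0.5274 [-0.0118  0.      0.0127] z 0.1398
[(-0.22, 2), (-0.21, 4), (-0.2, 20), (-0.19, 27), (-0.18, 22), (-0.17, 22), (-0.16, 21), (-0.15, 23), (-0.14, 24), (-0.13, 28), (-0.12, 21), (-0.11, 27), (-0.1, 26), (-0.09, 22), (-0.08, 29), (-0.07, 26), (-0.06, 29), (-0.05, 28), (-0.04, 26), (-0.03, 29), (-0.02, 35), (-0.01, 27), (0.0, 39), (0.01, 31), (0.02, 29), (0.03, 22), (0.04, 17), (0.05, 30), (0.06, 35), (0.07, 36), (0.08, 34), (0.09, 38), (0.1, 38), (0.11, 39), (0.12, 37), (0.13, 42), (0.14, 40), (0.15, 43), (0.16, 45), (0.17, 27), (0.18, 0), (0.19, 0), (0.2, 0), (0.21, 0)]
[-0.23609074 -0.23046495  0.17321468  0.17356713]
-0.03 14 0.1406
-0.022 21 0.1405
-0.014 23 0.1399
-0.006 14 0.1402
0.002 24 0.1393
0.01 27 0.1365
0.018 19 0.1336
0.026 28 0.1333
0.034 16 0.1341
0.042 21 0.134
0.05 8 0.1397
0.058 23 0.1403
0.066 21 0.1402
0.074 23 0.1401
scene 947 x=-0.1785*y+0.5321 [-0.0161  0.0008  0.0118] z 0.1372
[(-0.22, 0), (-0.21, 11), (-0.2, 20), (-0.19, 29), (-0.18, 28), (-0.17, 31), (-0.16, 33), (-0.15, 31), (-0.14, 29), (-0.13, 29), (-0.12, 29), (-0.11, 29), (-0.1, 31), (-0.09, 27), (-0.08, 27), (-0.07, 30), (-0.06, 29), (-0.05, 25), (-0.04, 29), (-0.03, 26), (-0.02, 29), (-0.01, 26), (0.0, 23), (0.01, 10), (0.02, 13), (0.03, 13), (0.04, 14), (0.05, 27), (0.06, 23), (0.07, 25), (0.08, 26), (0.09, 25), (0.1, 23), (0.11, 25), (0.12, 24), (0.13, 26), (0.14, 25), (0.15, 19), (0.16, 19), (0.17, 9), (0.18, 0), (0.19, 0), (0.2, 0), (0.21, 0)]
[-0.20372326 -0.20275725  0.17134889  0.17416938]
-0.03 37 -0.2018
-0.022 34 -0.1025
-0.014 37 -0.129
-0.006 37 -0.1302
0.002 32 -0.0881
0.01 32 -0.1729
0.018 30 -0.0776
0.026 29 -0.2046
0.034 32 -0.1465
0.042 32 -0.12
0.05 43 -0.1364
0.058 32 -0.088
0.066 36 -0.1615
0.074 37 -0.1052
```

The bar runs x ≈ 0.530 − 0.181·y and is yawed 10.3°. Its left end is at y ≈ 0.174 and its length of 380 mm checks. The notch spans y ≈ 0.008 to 0.049, so its centre is about 147 mm from the left end, which is in range. I move above the left end with the fingers shut and the closing line along the edge.

>>> move_arm(
  rows=[
    [-1.1,-0.55,0,0,0,-0.45,-1],
    [-2.2,-1.1,0,0,0,-0.9,-1],
    [-3.3,-1.7,0,0,0,-1.3,-1],
    [-4.4,-2.3,0,0,0,-1.8,-1],
    [-5.5,-2.9,0,0,0,-2.2,-1],
    [-6.6,-3.4,0,0,0,-2.6,-1],
    [-7.6,-3.95,0,0,0,-3.05,-1],
    [-8.62,-4.48,0,0,0,-3.45,-1],
  ],
)

```text
time_s: 2.1
eef_pos: [0.5022, 0.1577, 0.2314]
orientation: [[-0.984, -0.181, 0.0], [-0.181, 0.984, 0.0], [-0.0, 0.0, -1.0]]
force: [0.3, 1.4, 0.7]
gripper_width: 0.0004
gripper_force: 0.0
```

>>> move_arm(
  rows=[
    [0,0,0,0,0,0,-1],
    [0,0,0,0,0,0,-1],
    [0,0,0,0,0,0,-1],
    [0,0,0,0,0,0,-1],
  ],
)

```text
time_s: 2.6
eef_pos: [0.5005, 0.1601, 0.2315]
orientation: [[-0.984, -0.18, 0.0], [-0.18, 0.984, 0.0], [-0.0, 0.0, -1.0]]
force: [0.8, 0.9, -0.2]
gripper_width: -0.0002
gripper_force: 0.0
```

```bash
python3 - <<'E'
from h import *
s=read_state();print(s["time_s"],s["eef_pos"],s["orientation"].round(4) if hasattr(s["orientation"],"round") else s["orientation"],s["gripper_width"],s["force"])
im=get_image("wrist");cv2.imwrite("pics/w1.png",im["pixels"][:,:,::-1])
E
```

```text
2.6 [0.50050266 0.16007511 0.2315129 ] [[-9.836e-01 -1.802e-01  2.000e-04]
 [-1.802e-01  9.836e-01  1.000e-04]
 [-3.000e-04  0.000e+00 -1.000e+00]] -0.00023425503965049244 [ 0.82179872  0.92555033 -0.24622351]
```

View pics/w1.png

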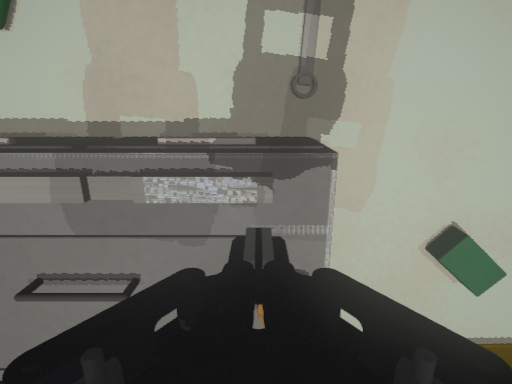

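The wrist view shows the bar's bright left end at (272,188), the notch's left side near (85,188), and the shut fingertips at (258,240), where parallax shifts them. I check the bar again with the wrist depth.

```bash
python3 - <<'E'
from h import *
im=get_image("wrist");P=pts(im)
m=(P[...,2]>.131)&(P[...,2]<.146)&(P[...,0]>.45)&(P[...,0]<.56)&(abs(P[...,1])<.2)&(im["depth"]>0)
Q=P[m]
for _ in range(4):
    a,b=np.polyfit(Q[:,1],Q[:,0],1); r=Q[:,0]-a*Q[:,1]-b; Q=Q[abs(r)<.016]
print(len(Q),a,b,np.percentile(Q[:,0]-a*Q[:,1]-b,[1,50,99]).round(4),np.median(Q[:,2]),np.percentile(Q[:,1],[.3,99.7]))
for y in np.arange(-.02,.08,.005):
    k=(abs(P[...,0]-a*P[...,1]-b)<.009)&(abs(P[...,1]-y)<.0025)
    if k.any(): print(round(y,3),k.sum(),np.median(P[k][:,2]).round(4))
E
```

```text
7364 -0.18203891227633504 0.526837139956214 [-0.0115 -0.      0.0125] 0.1381203317315272 [-0.06200484  0.17159731]
-0.02 116 0.1382
-0.015 112 0.1384
-0.01 115 0.1383
-0.005 113 0.1382
0.0 114 0.1384
0.005 165 0.1379
0.01 144 0.1329
0.015 111 0.1322
0.02 108 0.1323
0.025 106 0.1322
0.03 111 0.1324
0.035 104 0.1323
0.04 107 0.1324
0.045 111 0.1324
0.05 49 0.1378
0.055 111 0.1384
0.06 115 0.1383
0.065 114 0.1383
0.07 115 0.1384
0.075 116 0.1383
```

The wrist fit agrees: bar x = 0.527 − 0.182·y, top z = 0.138, and the notch spans y = 0.007 to 0.050 (centre 0.0285). I descend.

>>> move_arm(
  rows=[
    [0.04,0,0.5,0,0,0,-1],
    [0.04,0,1.0,0,0,0,-1],
    [0.04,0,1.4,0,0,0,-1],
    [0.04,0,1.7,0,0,0,-1],
    [0.04,0,1.76,0,0,0,-1],
    [0.04,0,1.8,0,0,0,-1],
    [0.04,0,1.82,0,0,0,-1],
    [0.04,0,1.84,0,0,0,-1],
  ],
)

```text
time_s: 3.7
eef_pos: [0.4992, 0.159, 0.1396]
orientation: [[-0.984, -0.179, 0.001], [-0.179, 0.984, 0.0], [-0.001, -0.0, -1.0]]
force: [0.0, -0.3, -0.4]
gripper_width: 0.0002
gripper_force: 0.0
```

>>> move_arm(
  rows=[
    [0,0,0.01,0,0,0,-1],
    [0,0,0.02,0,0,0,-1],
    [0,0,0.03,0,0,0,-1],
    [0,0,0.03,0,0,0,-1],
  ],
)

```text
time_s: 4.2
eef_pos: [0.4991, 0.1589, 0.1381]
orientation: [[-0.984, -0.179, 0.0], [-0.179, 0.984, -0.0], [-0.0, -0.0, -1.0]]
force: [-0.8, -0.3, 4.7]
gripper_width: 0.0001
gripper_force: 1.9
```

Contact at 4.7 N. I slide along the edge to just before the notch.

>>> move_arm(
  rows=[
    [0,0,0,0,0,0,-1],
    [0,-0.1,0,0,0,0,-1],
    [0,-0.25,0,0,0,0,-1],
    [0,-0.4,0,0,0,0,-1],
    [0,-0.55,0,0,0,0,-1],
    [0,-0.7,0,0,0,0,-1],
    [0,-0.85,0,0,0,0,-1],
    [0,-1.0,0,0,0,0,-1],
  ],
)

```text
time_s: 5.2
eef_pos: [0.5083, 0.1094, 0.1381]
orientation: [[-0.984, -0.179, 0.001], [-0.179, 0.984, 0.001], [-0.001, 0.001, -1.0]]
force: [-1.0, 4.2, 5.0]
gripper_width: -0.0
gripper_force: 2.7
```

>>> move_arm(
  rows=[
    [0.02,-0.15,0,0,0,0,-1],
    [0.02,-0.3,0,0,0,0,-1],
    [0.02,-0.45,0,0,0,0,-1],
    [0.02,-0.58,0,0,0,0,-1],
    [0.02,-0.7,0,0,0,0,-1],
    [0.02,-0.76,0,0,0,0,-1],
    [0.02,-0.82,0,0,0,0,-1],
    [0.02,-0.82,0,0,0,0,-1],
  ],
)

```text
time_s: 6.2
eef_pos: [0.5146, 0.0688, 0.1381]
orientation: [[-0.984, -0.178, 0.001], [-0.178, 0.984, 0.0], [-0.001, -0.0, -1.0]]
force: [-1.0, 1.6, 4.7]
gripper_width: -0.0
gripper_force: 2.7
```

>>> move_arm(
  rows=[
    [0,-0.06,0,0,0,0,-1],
    [0,-0.12,0,0,0,0,-1],
    [0,-0.18,0,0,0,0,-1],
    [0,-0.24,0,0,0,0,-1],
    [0,-0.3,0,0,0,0,-1],
    [0,-0.3,0,0,0,0,-1],
  ],
)

```text
time_s: 6.95
eef_pos: [0.5173, 0.054, 0.138]
orientation: [[-0.984, -0.178, 0.001], [-0.178, 0.984, 0.0], [-0.001, 0.0, -1.0]]
force: [-0.1, 3.2, 5.7]
gripper_width: -0.0003
gripper_force: 2.7
```

Still resting on the edge, with the leading side over the notch. I continue to the notch centre.

>>> move_arm(
  rows=[
    [0,-0.1,0,0,0,0,-1],
    [0,-0.2,0,0,0,0,-1],
    [0,-0.3,0,0,0,0,-1],
    [0,-0.4,0,0,0,0,-1],
    [0,-0.5,0,0,0,0,-1],
    [0,-0.5,0,0,0,0,-1],
    [0,-0.5,0,0,0,0,-1],
  ],
)

```text
time_s: 7.82
eef_pos: [0.5215, 0.0299, 0.1378]
orientation: [[-0.984, -0.179, -0.0], [-0.179, 0.984, 0.0], [0.0, 0.0, -1.0]]
force: [-0.3, 0.1, 0.6]
gripper_width: -0.0001
gripper_force: 0.0
```

The contact force is gone, so the fingertips are over the notch. I press down.

>>> move_arm(
  rows=[
    [0,-0.02,0.06,0,0,0,-1],
    [0,-0.02,0.12,0,0,0,-1],
    [0,-0.02,0.17,0,0,0,-1],
    [0,-0.02,0.22,0,0,0,-1],
    [0,-0.02,0.26,0,0,0,-1],
    [0,-0.02,0.29,0,0,0,-1],
    [0,-0.02,0.31,0,0,0,-1],
    [0,-0.02,0.31,0,0,0,-1],
  ],
)

```text
time_s: 8.82
eef_pos: [0.5217, 0.0289, 0.1227]
orientation: [[-0.984, -0.179, 0.0], [-0.179, 0.984, -0.0], [-0.0, -0.0, -1.0]]
force: [-2.6, 0.3, 6.2]
gripper_width: -0.0
gripper_force: 3.3
```

>>> move_arm(
  rows=[
    [0,0,0.01,0,0,0,-1],
    [0,0,0.02,0,0,0,-1],
    [0,0,0.02,0,0,0,-1],
    [0,0,0.02,0,0,0,-1],
    [0,0,0.02,0,0,0,-1],
    [0,0,0.02,0,0,0,-1],
  ],
)

```text
time_s: 9.57
eef_pos: [0.5217, 0.0289, 0.122]
orientation: [[-0.984, -0.179, 0.0], [-0.179, 0.984, -0.0], [-0.0, -0.0, -1.0]]
force: [-3.7, 1.1, 10.1]
gripper_width: -0.0002
gripper_force: 4.6
```

```bash
python3 - <<'E'
from h import *
s=read_state();print(s["force"],s["eef_pos"])
im=get_image("side");cv2.imwrite("pics/s2.png",cv2.resize(im["pixels"][120:320,120:340,::-1],None,fx=2.7,fy=2.7))
P=pts(im);P0=np.load("side.npz")["P"]
t=.53-.181*P0[...,1]
for d in(.058,.065,.1,.15,.2):
    m=(abs(P0[...,0]-t-d-.0)<.004)&(abs(P0[...,1]-.0)<.12)&(P0[...,2]>.115)&(P0[...,2]<.13)
    print(d,m.sum(),np.median((P-P0)[m][:,2]).round(4))
E
```

```text
[-3.68299194  1.10317084 10.11179299] [0.52168488 0.02892275 0.12201928]
0.058 221 0.0156
0.065 213 0.0221
0.1 204 0.0169
0.15 204 0.0101
0.2 195 0.0034
```

View pics/s2.png

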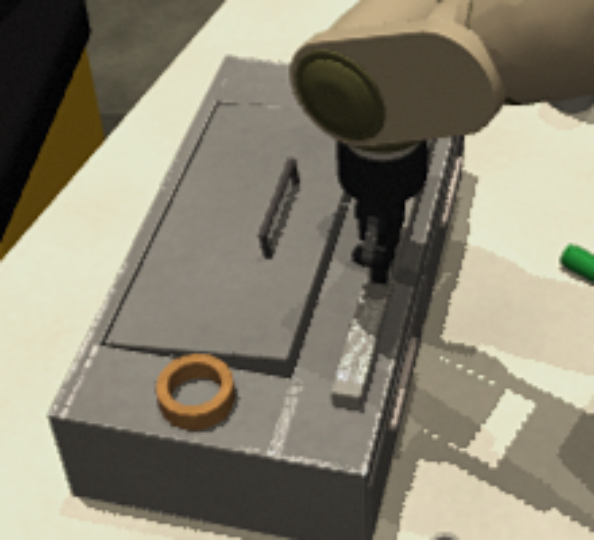

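The picture shows the fingers in the notch near (380,275), and the lid's near side raised 22 mm by depth, which matches the release being fully down. The tape is untouched, and the gripper is clear of the lid. I hand in.

```bash
python3 -c "
from rig import *
print(job_done())"
```

```text
the job is handed in; nothing more can be done
None
```

The job is handed in with the release held fully down at about 10 N; the lid's near side measures 22 mm up, the gripper looked clear of the lid, and the tape had not moved (the other loose things were not re-checked; no verdict was returned).

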